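Hook down the drop-front hatch of a slide cabinet

TASK

Take the pole with the bent hook from its rest, drop its hook into the steel eye on the hatch of the slide cabinet and swing the hatch fully down. Then lay the hooked pole back in the rest it came from, as it lay before. Work the hatch with the pole only, keep the arm and gripper off the cabinet, and leave the straight pole alone.

Things in the scene. Friction and masses are not known exactly. Their poses are not given: they have to be found in the camera images.
- hook_pole: Hooked pole, 0.08 to 0.16 kg. White handle 200 long, 18 wide, 24 high (grip across the 18, from above); an 8 mm steel shaft runs on along its axis and ends, 200 from the handle's centre, in an 8 mm prong bent down and a little forward. Origin: handle centre, about the centre of mass. x along the pole to the hook, z up. It starts level in its own rest, origin 90 above the bench, prong hanging free.
- rest_a: Fixed steel rest of the hooked pole; origin on the bench under the handle's centre, x along the pole to the hook. Two forks, 12 thick, 70 before and behind the centre, carry the handle's underside at 78 above the bench; slots about 24 wide that flare to about 50 at the top, 103 up. Between the forks it is free down to the base plate, 12 up. The straight pole's rest is the same.
- hook_tip (a point): Lower end of the hooked pole's prong: 212 along the pole's x and 50 below the handle's axis (the prong starts at 200 and leans 15 degrees forward). Axes as the pole's.
- cabinet: Fixed cream slide cabinet, 180 deep (x), 240 wide (y), 270 high. Origin: centre of its underside, on the bench. Its front faces its own -x, sideways across the bench: two shut dark drawer fronts that do not open below, the dark grey hatch with the eye above. The hatch is 110 high and hinged along its lower edge; the hinge line runs along y at x = -94, z = 140.
- eye (a point): Centre of the steel eye: a ring, 50 clear inside, wire 6, that stands out from the hatch near its top and lies flat when the hatch is shut, so a hook drops in from above. Shut, it is 50 out from the hinge line (to the cabinet's -x) and 105 above it, 245 above the bench. Axes are the hatch's, shut the same as the cabinet's; z is the ring's axis.
- hatch (a joint): Hatch angle: 0 shut (upright), 1.57 fully down (level, at its stop); starts at 0 to 0.1. Its top swings out and down to the cabinet's -x. The hinge is stiff (about 1 N at the eye): below 0.35 rad it stays where left, past 0.6 it sinks by itself in about 3 s. So draw it to 0.6 to 0.9, ease the hook back about 15 to hang loose in the eye, then lift it out; under pull it may jam.
- plain_pole: Straight pole: the same handle and rest, but its shaft ends in a flat steel disc of 28 mm diameter, no hook. Origin and axes as for the hooked pole. Not to be moved.

How it is judged:
By the outcome, as a careful person would: the job done as asked, in the order asked, and still so for the second after the job is handed in, with the robot touching nothing.
It also fails if it takes over 54 s, if anything falls off the work surface, if the arm or the gripper's body presses on something with over 40 N, if the wrist force passes 120 N, or if a joint passes its speed limit or range.

ROBOT

A 6-joint arm with a two-finger parallel gripper is mounted at the origin on the work surface. World frame = base frame: x ahead of the robot, y to its left, z up, the work surface at z = 0. Lengths are in mm, angles in rad, forces in N, time in s.
With the tool pointing down it reaches from about 275 to 750 mm from the base axis. Payload 10.2 kg.
Tool frame: the origin (TCP) lies between the finger pads; the fingertips stand 17 mm ahead of it and the grasp point (between the pads) lies 2 mm behind it; y points along the fingers, x is the direction in which the jaws open and shut, and the axes are right-handed (so a half turn about y gives the same grasp; the last joint's range is limited). The gripper opens to 85 mm and grips with 20 to 120 N. Pads are 22 mm wide; open, the fingers measure 114 mm over their backs; the gripper's body (76 mm by 85 mm) begins 54 mm behind the grasp point. The pads swing forward as they close: fully open they stand 13 mm farther back than shut.
Start: joints at [-1.565, 0.313, 1.498, -0, 1.331, -0.223], TCP at [119.061, -511.327, 248.294] pointing down, gripper open.
Joint ranges: [-2.94, 2.94], [-0.97, 2.17], [0.19, 2.56], [-1.23, 4.37], [0.02, 3.11], [-2.88, 2.88]. Speed limits (rad/s): [2.39, 2.39, 3.01, 3.14, 3.14, 3.14].

INTERFACE

Orientations are given as a unit quaternion [w, x, y, z].
In Python, from rig import ctrl gives the robot as it stands.
- The arm moves only by the tool jog_arm, never from a script. Its argument "targets" is a list of rows, each an object with "offset": the shift along the tool's x, y, z in m, a list of three; "yaw": the turn about the tool's y in rad. In form: [{"offset": [dx, dy, dz], "yaw": yaw}, ...]. A call has 1 to 12 rows; each row is the pose to reach, as a shift and turn from the pose measured when the call began, along the tool's axes at that moment; what a row does not reach only later rows make up. A row lasts 1/12 s, in which the tool goes at most 41.7 mm and 7.16 degrees, less where a joint would pass 70% of its speed; a pose out of reach is approached as far as the arm can. A call with a gripper value outside its range is refused whole. "fingers" is the finger opening in m, from 0 to 0.0854, set as the call begins (left out, the last holds). The fingers move at their own pace and stop on an object; "grip_force" is the grip in N (left out, the last holds). Time passes only in rows, so rows that repeat a pose let the fingers close. It gives the time, the measured TCP pose, the force and the opening at its end, in the units of the state.
- ctrl.sense(): the state, without advancing time (a new reading comes with each control period).
- ctrl.capture(name): name is "side" or "top" or "wrist"; returns a dict with "img" (420x560x3 uint8, red, green, blue), "intrinsics" (3x3 intrinsics, pixels), "k1" (the pictures are not rectified: a ray, as slopes to the right and down, at radius r is drawn at 1 + k1 r^2 times it, then the intrinsics apply), "T" (4x4, takes a point from camera to world coordinates); the wrist camera has in their place "mount" (4x4, takes a point from camera to tool coordinates, whose origin is the TCP and whose axes are the tool frame's). Camera axes: x right, y up, looking along -z (the intrinsics and any distortion apply to the point x, -y, -z); pixel columns grow to the right and rows downward; lengths in mm; the calibration is good to about 2 mm. A picture is of the moment at which its call begins: read the wrist's pose just before it. There is no depth.
- ctrl.finish_job(): hands the job in, once; it reports no verdict.
Trained networks look in the newest picture that a camera, given by its name, has taken for a name from the list of things; names that differ only in an ending like _2 or _b are one class to them, and where a whole thing is asked for, a point or a joint stands for the part that bears it (a point fixed in the world has none). Each returns a list of dicts, best first, with "score" (0 to 1); they miss things now and then, are a little off and sometimes report something else, mostly with a low value. They report only what shows in the picture. A call takes as long as a camera call.
- ctrl.boxes_of(camera, target): "box" ([left, top, right, bottom] in pixels, round what is visible of it).
- ctrl.regions_of(camera, target): "region" (420x560 bool, what is visible of it) and "box" ([left, top, right, bottom] in pixels, round what is visible of it).
The state is a dict: "time_s": time; "joints": joint angles; "dq": joint speeds; "tau": joint torques, N m; "eef_pos": TCP position; "ee_rot": TCP orientation; "force": force on the tool from outside, world axes, zero at the start; "wrist_torque": the same for the moment, N m; "grip_width": opening from 0.0 (shut) to 1.0 (fully open).
Only numpy, scipy, OpenCV 4.12 (cv2) and the standard library are available. Lean on these libraries where they do the work, as an engineer would, in place of code of your own. Each camera call takes 0.05 s, during which the arm holds its last target.

## Working session

There is one attempt and no reset: what is moved stays moved. The work goes in short steps, Python scripts to look and compute and a tool call to move; the robot and the scene stay as the last step left them, time stands still between calls to the robot, and variables do not carry over. Pictures are saved under pics/ and viewed, and the job is handed in when it is done.

Besides the shell and the picture viewer there is one more tool, called as name([rows], argument=value, ...), one row to a line, values as JSON. jog_arm: Moves the arm, as the interface text tells. Its arguments: {"type":"object","properties":{"targets":{"type":"array"},"fingers":{"type":"number"},"grip_force":{"type":"number"}},"required":["targets"]}

```bash
ls -la; mkdir -p pics
python3 - <<'E'
from rig import ctrl
import cv2,numpy as np
s=ctrl.sense();print({k:np.round(v,4) for k,v in s.items()})
for c in ["side","top","wrist"]:
    d=ctrl.capture(c);cv2.imwrite(f"pics/{c}0.png",d["img"][:,:,::-1])
    print(c,d["intrinsics"],d["k1"],np.round(d.get("T",d.get("mount")),4).tolist())
    for t in ["hook_pole","rest_a","cabinet","eye","plain_pole","hook_tip","hatch"]:
        print(t,[(np.round(b["box"],1).tolist(),round(float(b["score"]),2)) for b in ctrl.boxes_of(c,t)][:3])
E
```

```text
total 12
drwxr-xr-x  3 agent agent 4096 Dec  7 08:22 .
drwxr-xr-x 23 root  root  4096 Dec  7 08:22 ..
drwxr-xr-x  2 agent agent 4096 Dec  7 08:22 pics
{'time_s': np.float64(0.0), 'joints': array([-1.5654,  0.3134,  1.4984, -0.    ,  1.331 , -0.2234]), 'dq': array([ 0.001 , -0.0003, -0.0001, -0.0008,  0.0002, -0.0001]), 'tau': array([ 0.00000e+00, -4.12265e+01, -2.59745e+01, -2.00000e-04,
        4.20000e-03,  0.00000e+00]), 'eef_pos': array([ 119.0546, -511.0888,  247.7523]), 'ee_rot': array([ 0.5541, -0.5535,  0.4399, -0.4394]), 'force': array([-0.2467, -0.0067,  0.3087]), 'wrist_torque': array([-0.0058,  0.0299,  0.0373]), 'grip_width': np.float64(0.9975)}
side [[504.82794725   0.         276.09625899]
 [  0.         504.82794725 205.50500547]
 [  0.           0.           1.        ]] 0.032050992063530806 [[-0.8515, 0.3321, -0.4057, 87.4703], [-0.5241, -0.5167, 0.677, 673.4831], [0.0152, 0.7891, 0.614, 835.1248], [0.0, 0.0, 0.0, 1.0]]
hook_pole [([190.5, 281.4, 282.8, 410.4], 0.82), ([253.8, 115.7, 348.8, 173.6], 0.24)]
rest_a [([188.5, 317.5, 270.2, 420.0], 0.69), ([190.8, 280.0,
[... 601 characters left out ...]
6.7, 243.4, 183.2, 282.9], 0.86)]
cabinet [([338.0, 82.3, 489.3, 234.0], 0.76), ([86.6, 248.9, 232.6, 268.4], 0.62), ([108.8, 164.6, 236.8, 174.8], 0.29)]
eye [([334.2, 109.7, 394.5, 225.7], 0.81)]
plain_pole [([113.5, 163.0, 234.3, 171.7], 0.87)]
hook_tip [([86.5, 247.5, 231.8, 272.2], 0.74)]
hatch [([335.6, 110.4, 393.9, 229.2], 0.77)]
wrist [[338.11500271   0.         280.88361612]
 [  0.         338.11500271 208.73612107]
 [  0.           0.           1.        ]] -0.05936393828669661 [[1.0, -0.0001, -0.0016, -0.2437], [-0.0015, 0.3089, -0.9511, -125.5538], [0.0006, 0.9511, 0.3089, 79.3931], [0.0, 0.0, 0.0, 1.0]]
hook_pole []
rest_a []
cabinet []
eye []
plain_pole []
hook_tip []
hatch []
```

View pics/side0.png

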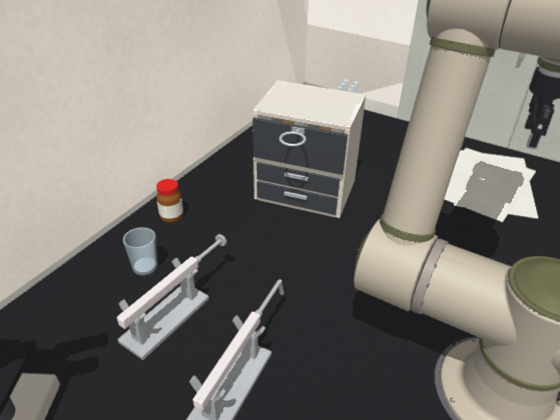

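View pics/top0.png

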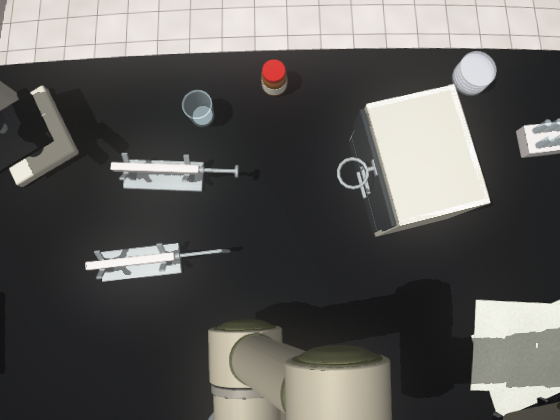

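View pics/wrist0.png

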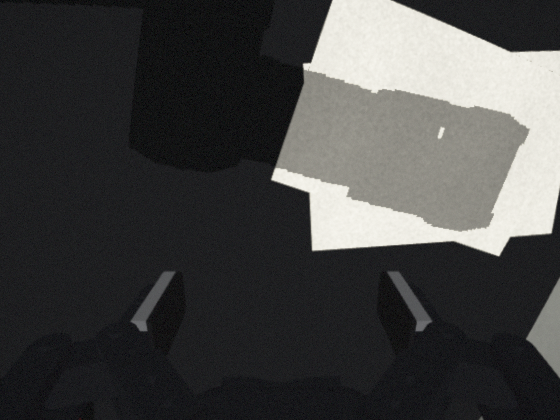

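```bash
cat > h.py <<'E'
import numpy as np,cv2,pickle
from scipy.spatial.transform import Rotation as R
def ray(d,u,v,T=None):
    T=d["T"] if T is None else T
    K=d["intrinsics"];a=np.array([(u-K[0,2])/K[0,0],(v-K[1,2])/K[1,1]])
    b=a.copy()
    for _ in range(20): b=a/(1+d["k1"]*(b@b))
    r=T[:3,:3]@np.array([b[0],-b[1],-1.]);return T[:3,3],r
def onz(d,u,v,z,T=None):
    o,r=ray(d,u,v,T);return o+r*(z-o[2])/r[2]
def proj(d,P,T=None):
    T=d["T"] if T is None else T
    P=np.atleast_2d(P);c=(P-T[:3,3])@T[:3,:3]
    s=np.c_[c[:,0]/-c[:,2],-c[:,1]/-c[:,2]];s=s*(1+d["k1"]*(s**2).sum(1))[:,None]
    K=d["intrinsics"];return np.c_[s[:,0]*K[0,0]+K[0,2],s[:,1]*K[1,1]+K[1,2]]
def tri(prs):
    A=np.zeros((3,3));b=np.zeros(3)
    for d,u,v in prs:
        o,r=ray(d,u,v);r=r/np.linalg.norm(r);M=np.eye(3)-np.outer(r,r);A+=M;b+=M@o
    return np.linalg.solve(A,b)
def crop(d,name,x0,y0,x1,y1,s):
    im=cv2.resize(d["img"][y0:y1,x0:x1,::-1],None,fx=s,fy=s,interpolation=cv2.INTER_CUBIC)
    cv2.imwrite("pics/"+name,im)
def cap(c):
    from rig import ctrl
    s=ctrl.sense();d=ctrl.capture(c)
    if c=="wrist":
        q=s["ee_rot"];T=np.eye(4);T[:3,:3]=R.from_quat([q[1],q[2],q[3],q[0]]).as_matrix();T[:3,3]=s["eef_pos"];d["T"]=T@d["mount"]
    return d
E
python3 - <<'E'
from h import *
S=cap("side");T=cap("top");pickle.dump((S,T),open("st.pkl","wb"))
crop(T,"t_pole.png",75,225,255,295,4.4)
crop(S,"s_pole.png",180,270,300,420,4)
crop(T,"t_cab.png",320,75,500,245,3.4)
crop(S,"s_cab.png",245,75,375,220,4)
E
```

```text
(no output)
```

View pics/t_pole.png

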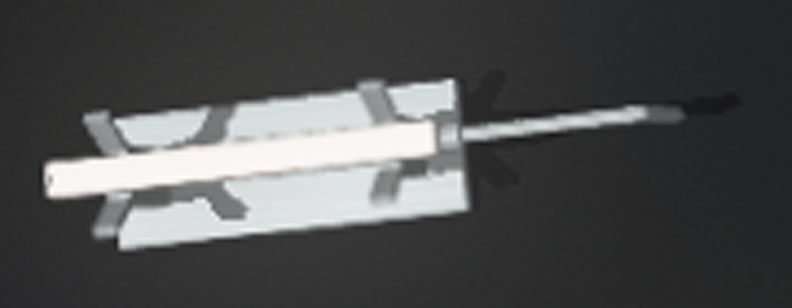

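View pics/s_pole.png

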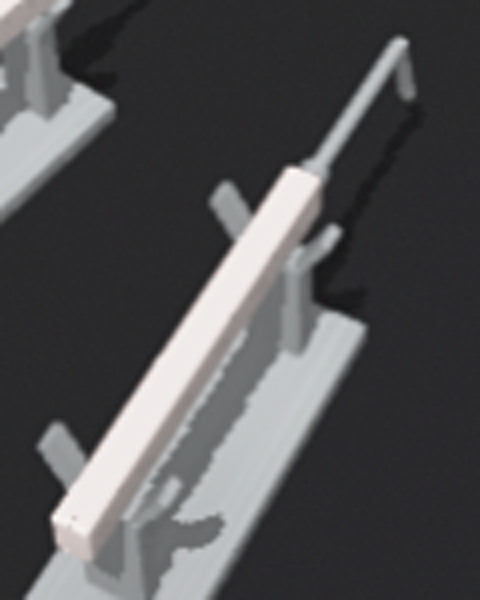

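View pics/t_cab.png

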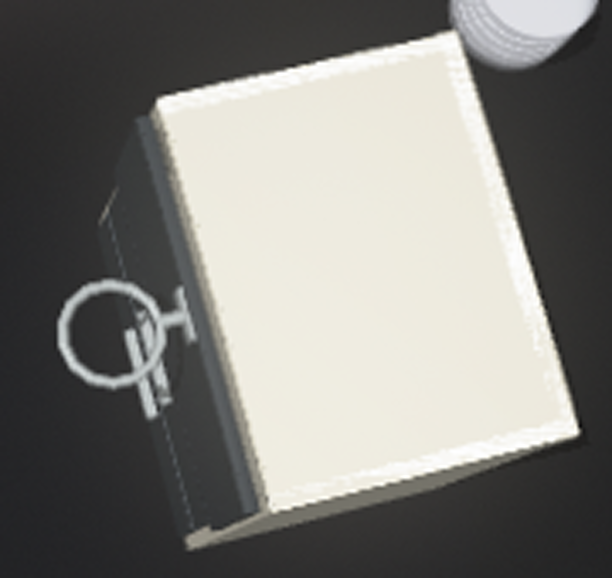

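View pics/s_cab.png

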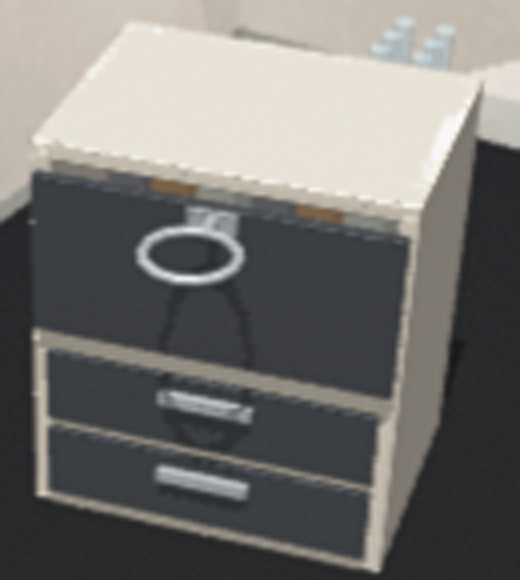

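```bash
cat > fit.py <<'E'
from h import *
from scipy.optimize import least_squares
S,T=pickle.load(open("st.pkl","rb"))
def t(x0,y0,s,p): return np.array([x0+(p[0]+.5)/s-.5,y0+(p[1]+.5)/s-.5])
tp=lambda x,y:t(75,225,4.4,(x,y)); sp=lambda x,y:t(180,270,4,(x,y))
tc=lambda x,y:t(320,75,3.4,(x,y)); sc=lambda x,y:t(245,75,4,(x,y))
def fit(obs,x0,z0=0):
    def f(p):
        M=R.from_euler('z',p[2]).as_matrix();r=[]
        for d,uv,P in obs: r+=list(proj(d,M@np.array(P)+[p[0],p[1],z0+(p[3] if len(p)>3 else 0)])[0]-uv)
        return r
    s=least_squares(f,x0,loss='soft_l1');print(np.round(s.x,4),np.round(np.array(f(s.x)).reshape(-1,2),1).tolist());return s.x
po=[(T,tp(45,163),(-100,9,12)),(T,tp(48,198),(-100,-9,12)),(T,tp(435,121),(100,9,12)),(T,tp(438,153),(100,-9,12)),(T,tp(645,113),(200,0,4)),(T,tp(683,114),(212,0,-50)),
(S,sp(285,170),(100,9,12)),(S,sp(322,180),(100,-9,12)),(S,sp(53,518),(-100,9,12)),(S,sp(410,97),(212,0,-50)),(S,sp(402,40),(200,0,4))]
if __name__=="__main__":
    print(onz(T,85.5,266,102),onz(T,174,256,102))
    fit(po,[250,200,-1.5],90);fit(po,[250,200,-1.5,0],90)
    co=[(T,tc(155,100),(-90,120,270)),(T,tc(455,33),(90,120,270)),(T,tc(580,433),(90,-120,270)),(T,tc(265,513),(-90,-120,270)),
    (S,sc(130,22),(90,120,270)),(S,sc(482,85),(90,-120,270)),(S,sc(415,212),(-90,-120,270)),(S,sc(35,145),(-90,120,270))]
    c=fit(co,[400,-300,-1.3]);fit(co,[400,-300,-1.3,0])
    e=tri([(T,*tc(112,334)),(S,*sc(190,255))]);print("eye",e)
    print("eye in cab",R.from_euler('z',c[2]).as_matrix().T@(e-[c[0],c[1],0]))
    q=cap("side")
E
python3 fit.py
```

```text
[415.4585666  356.55754325 102.        ] [434.88849945 158.94455771 102.        ]
[424.9697 258.2667  17.378 ] [[-0.2, 0.4], [-0.2, 0.7], [0.2, -0.3], [0.3, 0.8], [-0.7, 0.5], [-1.3, 0.8], [0.9, -2.2], [0.3, -1.3], [-1.0, -0.6], [-0.9, -0.1], [-0.9, -0.1]]
[425.454  257.9889  17.3778  -2.5235] [[0.3, 0.2], [0.3, 0.5], [0.6, -0.4], [0.7, 0.6], [-0.5, 0.3], [-1.1, 0.6], [0.8, -1.5], [0.1, -0.6], [-1.0, -0.0], [-1.0, 0.6], [-1.0, 0.6]]
[ 609.191  -351.354    11.2043] [[-0.2, -0.5], [-0.1, -0.1], [-1.2, 1.3], [0.8, 0.3], [-0.5, 0.0], [0.3, -1.3], [0.8, -0.5], [-1.8, -1.5]]
[ 610.0886 -352.8812   11.2064   -3.1755] [[0.2, -0.3], [-0.0, -0.0], [-1.0, 0.9], [1.4, 0.0], [-0.6, 0.9], [0.0, -0.5], [0.7, 0.3], [-1.7, -0.6]]
eye [ 578.66458645 -211.54171537  244.51258547]
eye in cab [-143.10321928   -0.89507894  244.51258547]
```

```bash
cat >> h.py <<'E'
def tool():
    from rig import ctrl
    s=ctrl.sense();q=s["ee_rot"];M=R.from_quat([q[1],q[2],q[3],q[0]]).as_matrix()
    return s,np.array(s["eef_pos"]),M
def rows(way):
    """way: list of (xyz, heading of tool x or None, nrows)"""
    s,p,M=tool();h0=np.arctan2(M[1,0],M[0,0])
    pp=p.copy();hh=h0
    print("t",round(float(s["time_s"]),2),"tcp",np.round(p,1),"head",round(h0,4),"j",np.round(s["joints"],2),"F",np.round(s["force"],1),"w",round(float(s["grip_width"]),3))
    sg=np.sign(M[2,1])  # tool y down => -1
    out=[]
    for xyz,h,n in way:
        xyz=np.array(xyz,float);h=hh if h is None else h
        for i in range(1,n+1):
            a=i/n;o=M.T@(pp+(xyz-pp)*a-p)/1000;y=sg*(hh+(h-hh)*a-h0)
            out.append('{"offset":[%.4f,%.4f,%.4f],"yaw":%.3f}'%(*o,y))
        pp=xyz;hh=h
    print("["+",".join(out)+"]")
E
python3 - <<'E'
from h import *
s,p,M=tool();print(M.round(3))
rows([((380,-100,360),-3.05,12)])
rows([((380,-100,360),.0994,12)])
E
```

```text
[[ 0.227  0.     0.974]
 [-0.974  0.     0.227]
 [-0.    -1.     0.   ]]
t 1.35 tcp [ 119.  -511.3  248.3] head -1.3421 j [-1.57  0.31  1.5   0.    1.33 -0.22] F [ 0.8  0.1 -0.6] w 0.998
[{"offset":[-0.0285,-0.0093,0.0290],"yaw":0.142},{"offset":[-0.0569,-0.0186,0.0579],"yaw":0.285},{"offset":[-0.0854,-0.0279,0.0869],"yaw":0.427},{"offset":[-0.1138,-0.0372,0.1158],"yaw":0.569},{"offset":[-0.1423,-0.0465,0.1448],"yaw":0.712},{"offset":[-0.1707,-0.0559,0.1737],"yaw":0.854},{"offset":[-0.1992,-0.0652,0.2027],"yaw":0.996},{"offset":[-0.2276,-0.0745,0.2316],"yaw":1.139},{"offset":[-0.2561,-0.0838,0.2606],"yaw":1.281},{"offset":[-0.2845,-0.0931,0.2895],"yaw":1.423},{"offset":[-0.3130,-0.1024,0.3185],"yaw":1.566},{"offset":[-0.3414,-0.1117,0.3474],"yaw":1.708}]
t 1.35 tcp [ 119.  -511.3  248.3] head -1.3421 j [-1.57  0.31  1.5   0.    1.33 -0.22] F [ 0.8  0.1 -0.6] w 0.998
[{"offset":[-0.0285,-0.0093,0.0290],"yaw":-0.120},{"offset":[-0.0569,-0.0186,0.0579],"yaw":-0.240},{"offset":[-0.0854,-0.0279,0.0869],"yaw":-0.360},{"offset":[-0.1138,-0.0372,0.1158],"yaw":-0.480},{"offset":[-0.1423,-0.0465,0.1448],"yaw":-0.601},{"offset":[-0.1707,-0.0559,0.1737],"yaw":-0.721},{"offset":[-0.1992,-0.0652,0.2027],"yaw":-0.841},{"offset":[-0.2276,-0.0745,0.2316],"yaw":-0.961},{"offset":[-0.2561,-0.0838,0.2606],"yaw":-1.081},{"offset":[-0.2845,-0.0931,0.2895],"yaw":-1.201},{"offset":[-0.3130,-0.1024,0.3185],"yaw":-1.321},{"offset":[-0.3414,-0.1117,0.3474],"yaw":-1.441}]
```

jog_arm([
  {"offset":[-0.028,-0.03,0.029],"yaw":-0.12},
  {"offset":[-0.057,-0.055,0.058],"yaw":-0.24},
  {"offset":[-0.085,-0.08,0.087],"yaw":-0.36},
  {"offset":[-0.114,-0.1,0.116],"yaw":-0.48},
  {"offset":[-0.142,-0.11,0.145],"yaw":-0.6},
  {"offset":[-0.171,-0.11,0.174],"yaw":-0.72},
  {"offset":[-0.199,-0.11,0.203],"yaw":-0.84},
  {"offset":[-0.228,-0.11,0.232],"yaw":-0.96},
  {"offset":[-0.256,-0.11,0.261],"yaw":-1.08},
  {"offset":[-0.285,-0.11,0.29],"yaw":-1.2},
  {"offset":[-0.313,-0.11,0.319],"yaw":-1.32},
  {"offset":[-0.341,-0.11,0.347],"yaw":-1.44},
])

```text
time_s: 2.35
eef_pos: [372.3, -111.1, 358.6]
ee_rot: [-0.706, 0.706, 0.037, -0.036]
force: [0.8, -0.7, 0.5]
grip_width: 0.997
```

Run:
```python
from h import *
rows([((425,258,220),.0994,12)])
```

```text
t 2.35 tcp [ 372.3 -111.1  358.6] head 0.1038 j [-0.59 -0.06  1.64 -0.    1.56 -0.7 ] F [ 0.8 -0.7  0.5] w 0.997
[{"offset":[0.0075,0.0115,0.0301],"yaw":0.000},{"offset":[0.0151,0.0231,0.0603],"yaw":0.001},{"offset":[0.0226,0.0346,0.0904],"yaw":0.001},{"offset":[0.0302,0.0461,0.1206],"yaw":0.001},{"offset":[0.0377,0.0577,0.1507],"yaw":0.002},{"offset":[0.0453,0.0692,0.1809],"yaw":0.002},{"offset":[0.0528,0.0808,0.2110],"yaw":0.003},{"offset":[0.0604,0.0923,0.2412],"yaw":0.003},{"offset":[0.0679,0.1038,0.2713],"yaw":0.003},{"offset":[0.0755,0.1154,0.3015],"yaw":0.004},{"offset":[0.0830,0.1269,0.3316],"yaw":0.004},{"offset":[0.0905,0.1384,0.3617],"yaw":0.004}]
```

jog_arm([
  {"offset":[0.008,0.012,0.03],"yaw":0},
  {"offset":[0.015,0.023,0.06],"yaw":0},
  {"offset":[0.023,0.035,0.09],"yaw":0},
  {"offset":[0.03,0.046,0.121],"yaw":0},
  {"offset":[0.038,0.058,0.151],"yaw":0},
  {"offset":[0.045,0.069,0.181],"yaw":0.004},
  {"offset":[0.053,0.081,0.211],"yaw":0.004},
  {"offset":[0.06,0.092,0.241],"yaw":0.004},
  {"offset":[0.068,0.104,0.271],"yaw":0.004},
  {"offset":[0.075,0.115,0.301],"yaw":0.004},
  {"offset":[0.083,0.127,0.332],"yaw":0.004},
  {"offset":[0.09,0.138,0.362],"yaw":0.004},
])

```text
time_s: 3.35
eef_pos: [424.4, 259.9, 219.8]
ee_rot: [-0.706, 0.706, 0.036, -0.035]
force: [0.8, -0.8, -0.7]
grip_width: 1.003
```

Run:
```python
from h import *
W=cap("wrist");pickle.dump(W,open("w1.pkl","wb"));
im=W["img"][:,:,::-1].copy()
M=R.from_euler('z',17.378-6*np.pi).as_matrix()
P=np.array([(-100,9,12),(-100,-9,12),(100,9,12),(100,-9,12),(200,0,4),(212,0,-50)])@M.T+[425,258.2,90]
for u,v in proj(W,P): cv2.circle(im,(int(round(u)),int(round(v))),2,(0,0,255),-1)
cv2.imwrite("pics/w1.png",im);rows([((425,258,88),.0994,8)])
```

```text
t 3.4 tcp [423.8 263.3 217.6] head 0.1019 j [0.32 0.28 1.62 0.   1.24 0.22] F [-3.1  1.4 -4. ] w 1.0
[{"offset":[0.0001,0.0162,-0.0007],"yaw":0.000},{"offset":[0.0002,0.0324,-0.0014],"yaw":0.001},{"offset":[0.0003,0.0486,-0.0021],"yaw":0.001},{"offset":[0.0005,0.0648,-0.0027],"yaw":0.001},{"offset":[0.0006,0.0810,-0.0034],"yaw":0.002},{"offset":[0.0007,0.0972,-0.0041],"yaw":0.002},{"offset":[0.0008,0.1134,-0.0048],"yaw":0.002},{"offset":[0.0009,0.1296,-0.0055],"yaw":0.003}]
```

View pics/w1.png

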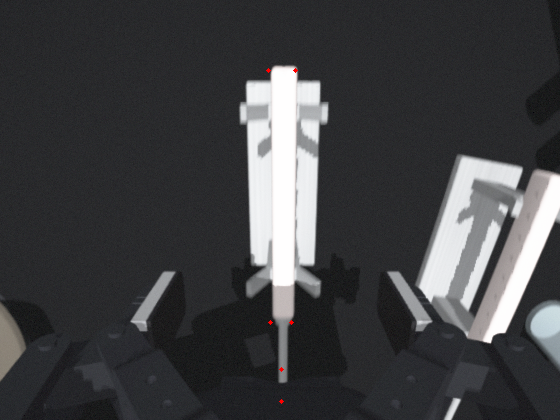

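Run:
```python
from h import *
from rig import ctrl
ctrl.capture("side");ctrl.capture("side");print(tool()[1])
W=cap("wrist");print(tool()[1]);pickle.dump(W,open("w1.pkl","wb"));
im=W["img"][:,:,::-1].copy()
M=R.from_euler('z',17.378-6*np.pi).as_matrix()
P=np.array([(-100,9,12),(-100,-9,12),(100,9,12),(100,-9,12),(200,0,4),(212,0,-50)])@M.T+[425,258.2,90]
for u,v in proj(W,P): print(u.round(1),v.round(1));cv2.circle(im,(int(round(u)),int(round(v))),1,(0,0,255),-1)
cv2.imwrite("pics/w2.png",cv2.resize(im[40:420,220:340],None,fx=1.55*3,fy=1.55)[:, :])
cv2.imwrite("pics/w3.png",cv2.resize(im[50:120,235:335],None,fx=6,fy=6))
cv2.imwrite("pics/w4.png",cv2.resize(im[270:400,230:330],None,fx=4.5,fy=4.5))
rows([((425,258,88),.0994,8)])
```

```text
[423.93362074 259.4343518  219.47045615]
[424.22650061 258.44344019 220.16559265]
296.1 69.4
269.3 69.2
291.9 321.3
270.9 321.3
280.9 400.6
280.9 369.2
t 3.55 tcp [424.2 258.4 220.2] head 0.1011 j [ 0.31  0.28  1.62 -0.    1.24  0.21] F [-0.1 -0.6 -0.3] w 0.999
[{"offset":[0.0001,0.0165,-0.0000],"yaw":0.000},{"offset":[0.0002,0.0330,-0.0001],"yaw":0.000},{"offset":[0.0003,0.0496,-0.0001],"yaw":0.001},{"offset":[0.0004,0.0661,-0.0002],"yaw":0.001},{"offset":[0.0005,0.0826,-0.0002],"yaw":0.001},{"offset":[0.0005,0.0991,-0.0003],"yaw":0.001},{"offset":[0.0006,0.1156,-0.0003],"yaw":0.002},{"offset":[0.0007,0.1322,-0.0004],"yaw":0.002}]
```

View pics/w3.png

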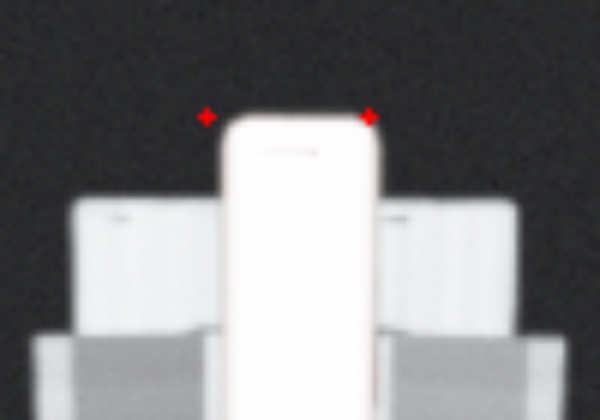

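View pics/w4.png

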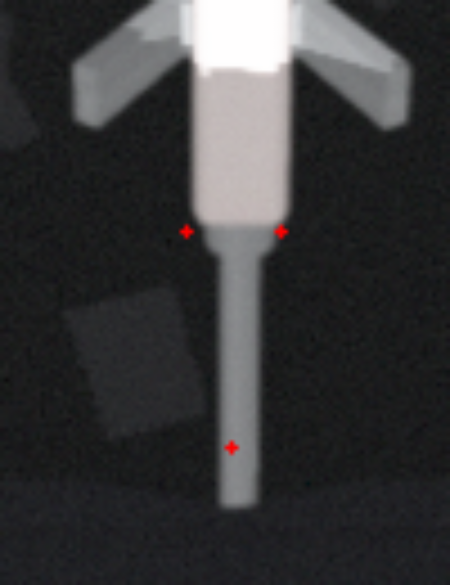

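jog_arm([
  {"offset":[0.001,0.02,0],"yaw":0},
  {"offset":[0.002,0.04,0],"yaw":0},
  {"offset":[0.002,0.06,0],"yaw":0},
  {"offset":[0.002,0.08,0],"yaw":0.001},
  {"offset":[0.002,0.1,0],"yaw":0.002},
  {"offset":[0.002,0.115,0],"yaw":0.002},
  {"offset":[0.002,0.125,0],"yaw":0.002},
  {"offset":[0.002,0.134,0],"yaw":0.002},
  {"offset":[0.002,0.134,0],"yaw":0.002},
  {"offset":[0.002,0.134,0],"yaw":0.002},
])

```text
time_s: 4.38
eef_pos: [426.6, 258.3, 86.6]
ee_rot: [-0.706, 0.707, 0.035, -0.035]
force: [-0.1, -0.0, -0.3]
grip_width: 0.999
```

jog_arm([
  {"offset":[0,0,0],"yaw":0},
  {"offset":[0,0,0],"yaw":0},
  {"offset":[0,0,0],"yaw":0},
  {"offset":[0,0,0],"yaw":0},
  {"offset":[0,0,0],"yaw":0},
  {"offset":[0,0,0],"yaw":0},
  {"offset":[0,0,0],"yaw":0},
  {"offset":[0,0,0],"yaw":0},
  {"offset":[0,0,0],"yaw":0},
  {"offset":[0,0,0],"yaw":0},
], fingers=0.0, grip_force=60)

```text
time_s: 5.22
eef_pos: [426.8, 258.4, 86.9]
ee_rot: [-0.706, 0.707, 0.035, -0.034]
force: [-0.3, 0.3, 5.3]
grip_width: 0.197
```

Run:
```python
from h import *
rows([((426,258,86),.0994,1)])
W=cap("wrist");cv2.imwrite("pics/w5.png",W["img"][:,:,::-1])
```

```text
t 5.22 tcp [426.8 258.4  86.9] head 0.0987 j [ 0.31  0.45  1.77 -0.    0.92  0.21] F [-0.3  0.3  5.3] w 0.197
[{"offset":[-0.0008,0.0009,-0.0003],"yaw":-0.001}]
```

View pics/w5.png

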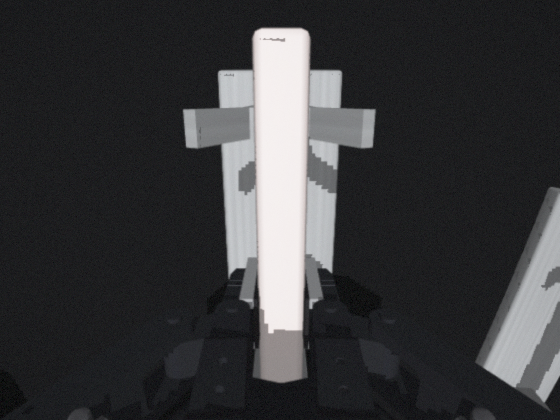

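jog_arm([
  {"offset":[0,-0.008,0],"yaw":0},
  {"offset":[0,-0.02,0],"yaw":0},
  {"offset":[0,-0.04,0],"yaw":0},
  {"offset":[0,-0.065,0],"yaw":0},
  {"offset":[0,-0.095,0],"yaw":0},
  {"offset":[0,-0.125,0],"yaw":0},
  {"offset":[0,-0.155,0],"yaw":0},
  {"offset":[0,-0.185,0],"yaw":0},
  {"offset":[0,-0.215,0],"yaw":0},
  {"offset":[0,-0.24,0],"yaw":0},
  {"offset":[0,-0.25,0],"yaw":0},
  {"offset":[0,-0.25,0],"yaw":0},
])

```text
time_s: 6.27
eef_pos: [426.8, 258.7, 338.7]
ee_rot: [0.706, -0.706, -0.037, 0.033]
force: [0.0, -0.7, -1.4]
grip_width: 0.208
```

Run:
```python
from h import *
s,p,M=tool();print(p,M.round(3).tolist(),s["force"])
S=cap("side");T=cap("top");pickle.dump((S,T,p,M),open("lift.pkl","wb"))
for n,d in (("sl",S),("tl",T)):
    im=d["img"][:,:,::-1].copy()
    # pole pos: tool origin+ up ~3.1 ; dir = -tool z
    o=p+[-.8,0,3.1]; X=-M[:,2]; Z=-M[:,1]
    for a,c in ((-100,12),(100,12),(200,0),(212,-50)):
        u,v=proj(d,o+a*X+c*Z)[0];cv2.circle(im,(int(u+.5),int(v+.5)),2,(0,0,255),-1)
    cv2.imwrite(f"pics/{n}.png",im)
```

```text
[426.75651726 258.68756127 338.67455094] [[0.995, 0.005, -0.099], [0.099, 0.0, 0.995], [0.005, -1.0, -0.0]] [ 0.00277492 -0.73213078 -1.42665726]
```

View pics/sl.png

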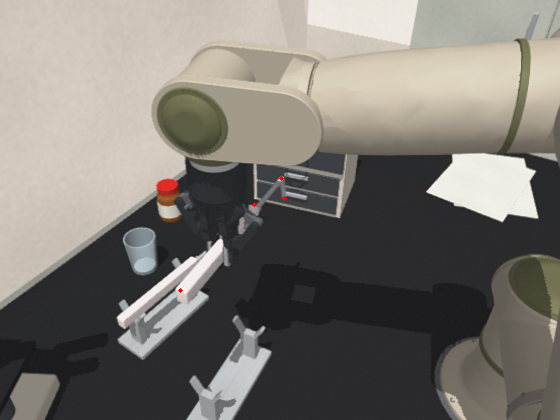

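View pics/tl.png

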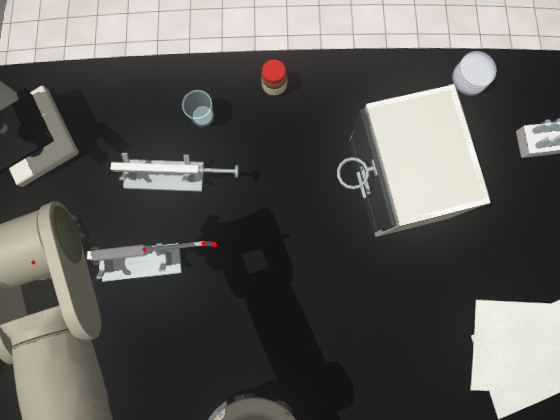

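Run:
```python
from h import *
rows([((536.5,-9,335),.209,12)])
```

```text
t 6.37 tcp [426.1 258.4 335.5] head 0.0987 j [ 0.31  0.21  1.41 -0.    1.53  0.21] F [-0.9 -0.4 -1.6] w 0.197
[{"offset":[0.0070,0.0001,-0.0231],"yaw":-0.009},{"offset":[0.0139,0.0001,-0.0462],"yaw":-0.018},{"offset":[0.0209,0.0002,-0.0692],"yaw":-0.028},{"offset":[0.0278,0.0002,-0.0923],"yaw":-0.037},{"offset":[0.0348,0.0003,-0.1154],"yaw":-0.046},{"offset":[0.0418,0.0004,-0.1385],"yaw":-0.055},{"offset":[0.0487,0.0004,-0.1616],"yaw":-0.064},{"offset":[0.0557,0.0005,-0.1847],"yaw":-0.074},{"offset":[0.0626,0.0006,-0.2077],"yaw":-0.083},{"offset":[0.0696,0.0006,-0.2308],"yaw":-0.092},{"offset":[0.0766,0.0007,-0.2539],"yaw":-0.101},{"offset":[0.0835,0.0007,-0.2770],"yaw":-0.110}]
```

jog_arm([
  {"offset":[0.004,0,-0.012],"yaw":-0.005},
  {"offset":[0.01,0,-0.034],"yaw":-0.014},
  {"offset":[0.018,0,-0.06],"yaw":-0.024},
  {"offset":[0.026,0,-0.088],"yaw":-0.035},
  {"offset":[0.035,0,-0.116],"yaw":-0.046},
  {"offset":[0.043,0,-0.144],"yaw":-0.057},
  {"offset":[0.052,0,-0.172],"yaw":-0.068},
  {"offset":[0.06,0,-0.2],"yaw":-0.079},
  {"offset":[0.069,0,-0.228],"yaw":-0.09},
  {"offset":[0.077,0,-0.254],"yaw":-0.1},
  {"offset":[0.082,0,-0.272],"yaw":-0.108},
  {"offset":[0.0835,0,-0.277],"yaw":-0.11},
])

```text
time_s: 7.37
eef_pos: [536.7, -11.4, 333.0]
ee_rot: [-0.703, 0.703, 0.071, -0.075]
force: [0.2, 0.0, -1.4]
grip_width: 0.198
```

```bash
cat > chk.py <<'E'
from h import *
import sys
n=sys.argv[1]
from rig import ctrl
ctrl.capture("top");ctrl.capture("top")
s,p,M=tool();T=cap("top");S=cap("side")
s,p,M=tool();print("tcp",p.round(1),"F",s["force"].round(1),"t",s["time_s"],"w",s["grip_width"])
o=p+[-.4,0,3.1]; X=-M[:,2]; Z=-M[:,1]
print("tip",(o+212*X-50*Z).round(1),"prong@25",(o+206.7*X-25*Z).round(1))
for d in (T,S):
    im=d["img"]
    for a,c in ((200,0),(212,-50)):
        print(proj(d,o+a*X+c*Z)[0].round(1))
pickle.dump((S,T,p,M),open(n+".pkl","wb"))
crop(T,n+"_t.png",225,80,455,240,3.4)
crop(S,n+"_s.png",200,60,400,225,3.6)
E
python3 chk.py a1
```

```text
tcp [536.1  -8.1 334.9] F [ 0.6 -0.  -0.8] t 7.5667 w 0.20191926145895722
tip [ 579.5 -215.5  288. ] prong@25 [ 578.5 -210.3  313. ]
[355.1 163.4]
[357.8 167.8]
[292.3 102.5]
[293.2 120.6]
```

View pics/a1_t.png

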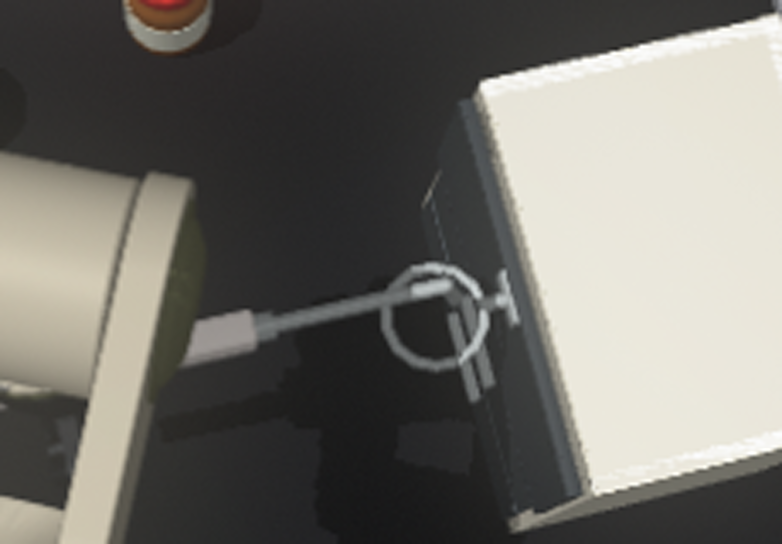

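View pics/a1_s.png

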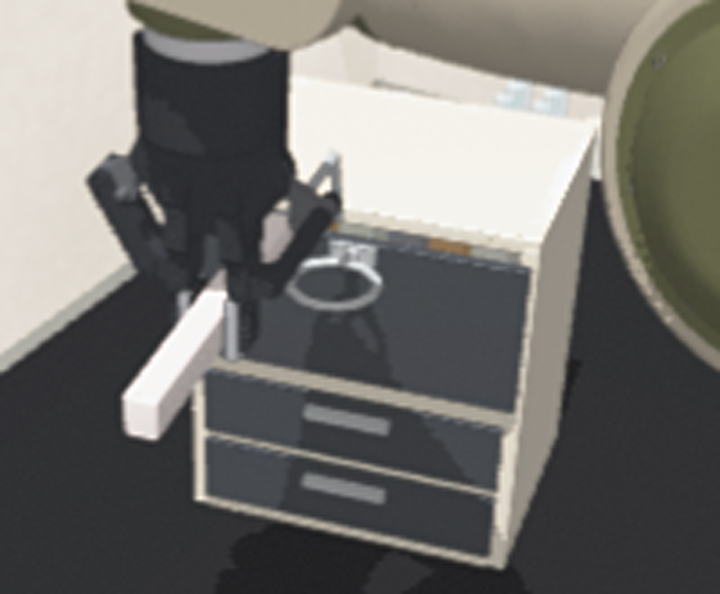

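jog_arm([
  {"offset":[0,0.01,0],"yaw":0},
  {"offset":[0,0.02,0],"yaw":0},
  {"offset":[0,0.03,0],"yaw":0},
  {"offset":[0,0.04,0],"yaw":0},
  {"offset":[0,0.05,0],"yaw":0},
  {"offset":[0,0.058,0],"yaw":0},
  {"offset":[0,0.064,0],"yaw":0},
  {"offset":[0,0.064,0],"yaw":0},
  {"offset":[0,0.064,0],"yaw":0},
])

```text
time_s: 8.32
eef_pos: [535.9, -8.2, 270.9]
ee_rot: [-0.703, 0.703, 0.073, -0.075]
force: [-0.3, 0.9, -1.4]
grip_width: 0.201
```

```bash
python3 chk.py a2
```

```text
tcp [536.1  -8.2 271.4] F [-1.3 -0.3 -1.3] t 8.5167 w 0.20089003145212622
tip [ 579.6 -215.6  224.6] prong@25 [ 578.6 -210.4  249.6]
[350.6 170.7]
[353.4 174.5]
[291.3 128.3]
[292.2 144.9]
```

View pics/a2_t.png

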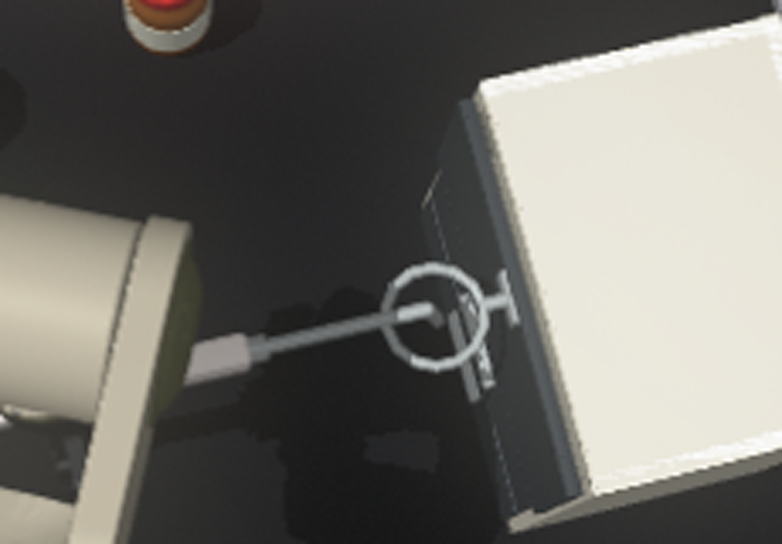

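View pics/a2_s.png

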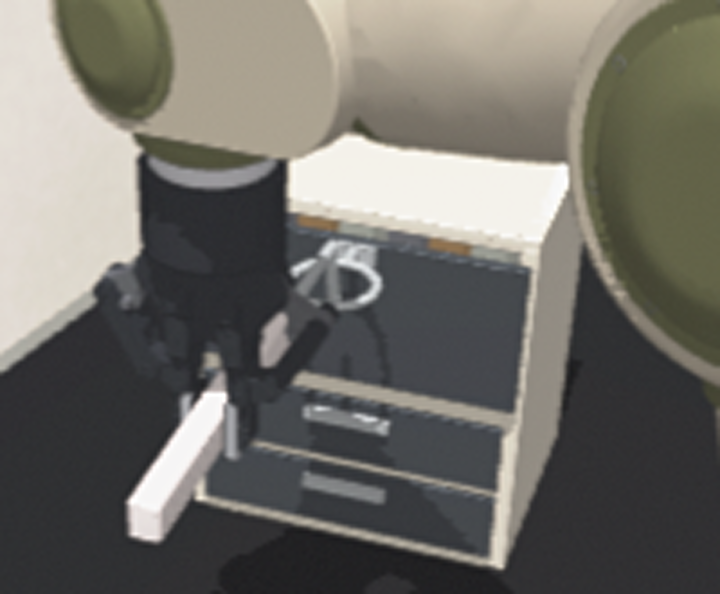

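jog_arm([
  {"offset":[0,0.002,0.007],"yaw":0},
  {"offset":[0,0.004,0.014],"yaw":0},
  {"offset":[0,0.004,0.021],"yaw":0},
  {"offset":[0,0.008,0.026],"yaw":0},
  {"offset":[0,0.012,0.031],"yaw":0},
  {"offset":[0,0.017,0.036],"yaw":0},
  {"offset":[0,0.021,0.0405],"yaw":0},
  {"offset":[0,0.026,0.045],"yaw":0},
  {"offset":[0,0.031,0.049],"yaw":0},
  {"offset":[0,0.036,0.053],"yaw":0},
  {"offset":[0,0.0415,0.056],"yaw":0},
  {"offset":[0,0.0415,0.056],"yaw":0},
])

```text
time_s: 9.52
eef_pos: [523.8, 47.2, 228.6]
ee_rot: [0.703, -0.703, -0.073, 0.075]
force: [-0.3, -0.2, -1.8]
grip_width: 0.198
```

```bash
python3 chk.py a3
```

```text
tcp [524.6  46.5 230.1] F [ 0.3  0.2 -1.5] t 9.7167 w 0.2007054050667873
tip [ 568.1 -161.   183.4] prong@25 [ 567.  -155.8  208.3]
[319.8 181.5]
[324.  184.7]
[282.8 156.4]
[284.  172.2]
```

View pics/a3_t.png

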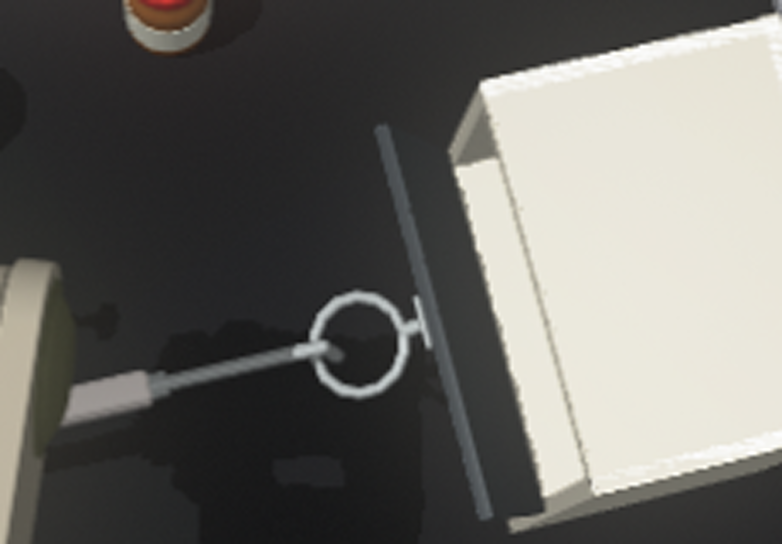

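View pics/a3_s.png

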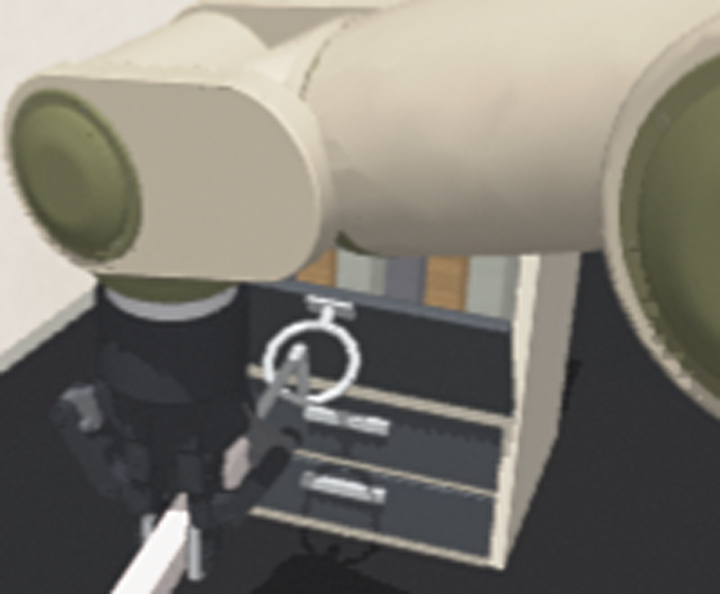

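jog_arm([
  {"offset":[0,0.006,0.0035],"yaw":0},
  {"offset":[0,0.0115,0.0065],"yaw":0},
  {"offset":[0,0.0175,0.009],"yaw":0},
  {"offset":[0,0.023,0.0115],"yaw":0},
  {"offset":[0,0.029,0.0135],"yaw":0},
  {"offset":[0,0.0355,0.015],"yaw":0},
  {"offset":[0,0.0355,0.015],"yaw":0},
])

```text
time_s: 10.3
eef_pos: [520.7, 61.4, 193.0]
ee_rot: [-0.703, 0.703, 0.072, -0.075]
force: [0.8, 0.5, -1.5]
grip_width: 0.205
```

```bash
python3 chk.py a4
python3 - <<'E'
from h import *
S,T,p,M=pickle.load(open("a3.pkl","rb"))
e=tri([(T,330.3,181.5),(S,286.7,160.5)]);c=[609.2,-351.35];C=R.from_euler('z',-1.362).as_matrix()
l=C.T@(e-[*c,0]);print(e,l,-94-l[0],l[2]-140,"theta",np.arctan2(-94-l[0],l[2]-140)-np.arctan2(50,105))
E
```

```text
tcp [521.5  61.4 194.9] F [ 0.4 -0.1 -2. ] t 10.5 w 0.20093747330923564
tip [ 565.1 -146.1  148.1] prong@25 [ 564.  -140.9  173. ]
[311.2 186.4]
[315.6 189.2]
[280.1 173.2]
[281.4 188.3]
[ 568.9469427  -171.83109147  209.25840646] [-183.96371471   -2.16767447  209.25840646] 89.96371470533731 69.25840645695422 theta 0.4702936854542536
```

View pics/a4_t.png

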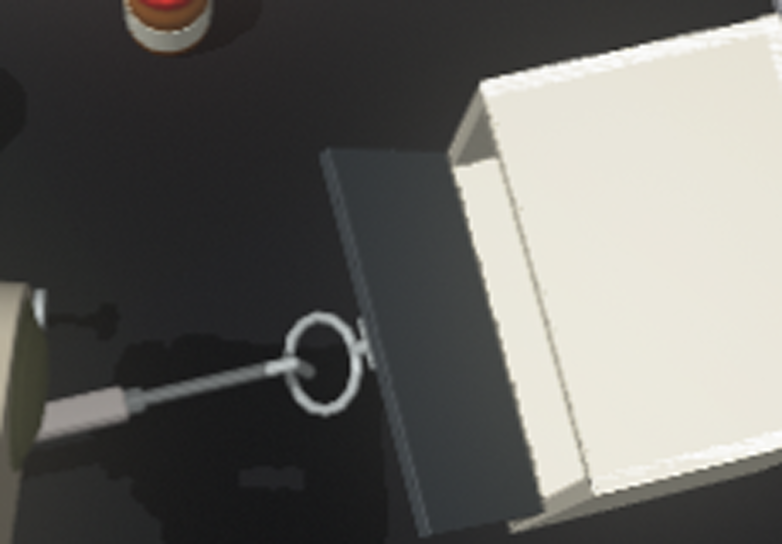

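View pics/a4_s.png

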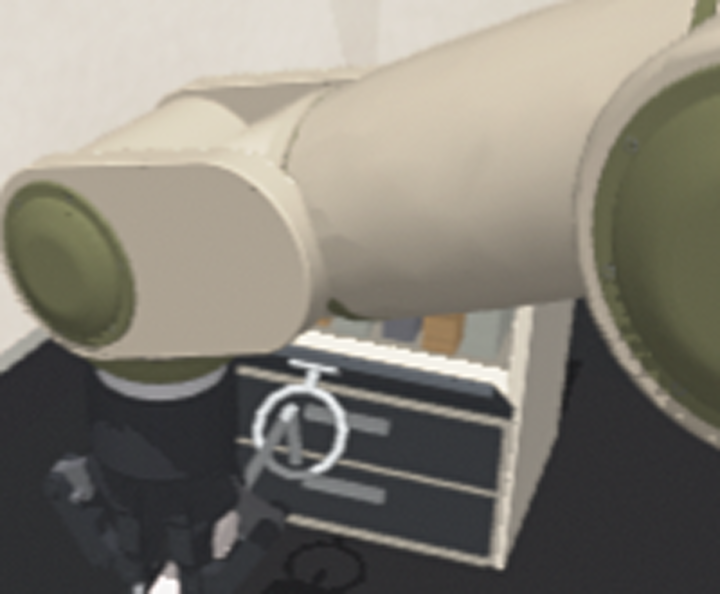

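Run:
```python
from h import *
S,T,p,M=pickle.load(open("a4.pkl","rb"))
e=tri([(T,225+324/3.4,80+364/3.4),(S,200+299/3.6,60+431/3.6)]);c=[609.2,-351.35];C=R.from_euler('z',-1.362).as_matrix()
l=C.T@(e-[*c,0]);th=np.arctan2(-94-l[0],l[2]-140)-np.arctan2(50,105);print(e,l,-94-l[0],l[2]-140,"theta",th)
for t in (.7,.8,.9,1.0,1.1):
    # project predicted ring centre, hatch top edge ends
    w=[]
    for P in ([-94-(50*np.cos(t)+105*np.sin(t)),0,140+105*np.cos(t)-50*np.sin(t)],[-94-110*np.sin(t),115,140+110*np.cos(t)],[-94-110*np.sin(t),-115,140+110*np.cos(t)]):
        w.append((proj(T,C@P+[*c,0])[0]-[225,80])*3.4)
    print(t,np.round(w).tolist())
```

```text
[ 566.2323988  -154.58633987  166.82500046] [-201.39660719   -1.24872597  166.82500046] 107.39660718566978 26.825000461698494 theta 0.881610116602813
0.7 [[328.0, 355.0], [343.0, 141.0], [442.0, 526.0]]
0.8 [[320.0, 360.0], [329.0, 148.0], [427.0, 530.0]]
0.9 [[314.0, 364.0], [316.0, 155.0], [413.0, 535.0]]
1.0 [[309.0, 368.0], [304.0, 161.0], [400.0, 538.0]]
1.1 [[307.0, 372.0], [295.0, 168.0], [389.0, 542.0]]
```

jog_arm([
  {"offset":[0,0,-0.006],"yaw":0},
  {"offset":[0,0,-0.012],"yaw":0},
  {"offset":[0,-0.01,-0.012],"yaw":0},
  {"offset":[0,-0.025,-0.009],"yaw":0},
  {"offset":[0,-0.05,-0.003],"yaw":0},
  {"offset":[0,-0.08,0.005],"yaw":0},
  {"offset":[0,-0.11,0.01],"yaw":0},
  {"offset":[0,-0.13,0.01],"yaw":0},
  {"offset":[0,-0.13,0.01],"yaw":0},
])

```text
time_s: 11.25
eef_pos: [520.4, 71.2, 330.2]
ee_rot: [-0.703, 0.704, 0.077, -0.071]
force: [0.5, -0.8, -1.3]
grip_width: 0.202
```

```bash
python3 chk.py a5
```

```text
tcp [519.1  71.  323.7] F [-0.7 -1.1 -1.4] t 11.45 w 0.20063552534883924
tip [ 562.5 -136.4  276.7] prong@25 [ 561.5 -131.2  301.7]
[309.5 175.4]
[314.5 179.2]
[280.  124.1]
[281.4 142.3]
```

View pics/a5_t.png

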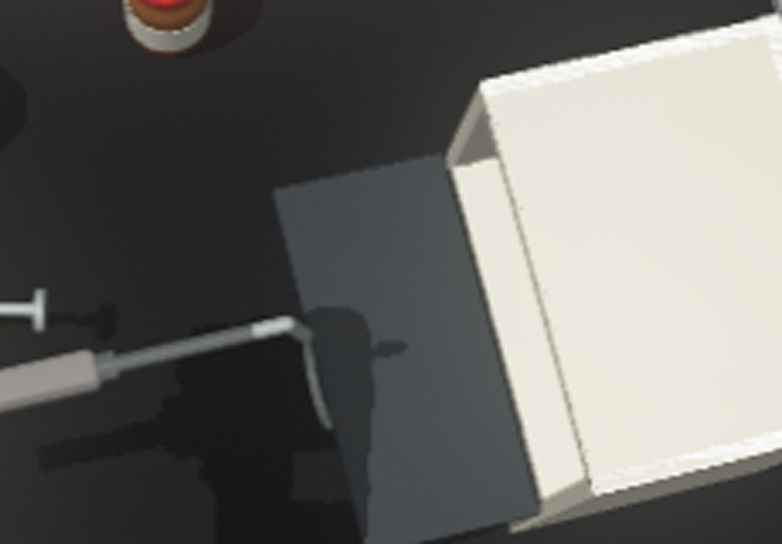

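View pics/a5_s.png

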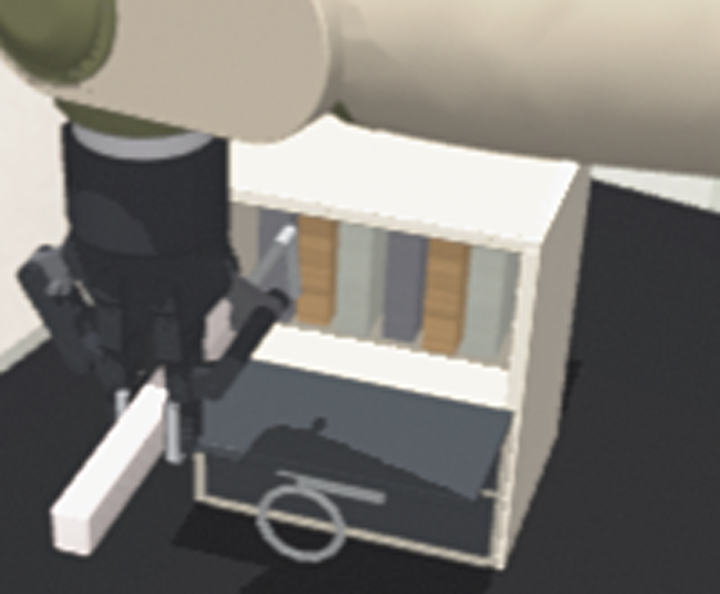

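Run:
```python
from h import *
rows([((426.8,258.4,300),.0987,12)])
```

```text
t 11.45 tcp [519.1  71.  323.7] head 0.2087 j [-0.09  0.27  1.36 -0.    1.51 -0.3 ] F [-0.7 -1.1 -1.4] w 0.201
[{"offset":[-0.0043,0.0020,0.0169],"yaw":0.009},{"offset":[-0.0086,0.0040,0.0337],"yaw":0.018},{"offset":[-0.0129,0.0060,0.0506],"yaw":0.028},{"offset":[-0.0171,0.0080,0.0675],"yaw":0.037},{"offset":[-0.0214,0.0100,0.0844],"yaw":0.046},{"offset":[-0.0257,0.0119,0.1012],"yaw":0.055},{"offset":[-0.0300,0.0139,0.1181],"yaw":0.064},{"offset":[-0.0343,0.0159,0.1350],"yaw":0.073},{"offset":[-0.0386,0.0179,0.1518],"yaw":0.083},{"offset":[-0.0429,0.0199,0.1687],"yaw":0.092},{"offset":[-0.0471,0.0219,0.1856],"yaw":0.101},{"offset":[-0.0514,0.0239,0.2025],"yaw":0.110}]
```

jog_arm([
  {"offset":[-0.004,0,0.015],"yaw":0.009},
  {"offset":[-0.009,0,0.035],"yaw":0.018},
  {"offset":[-0.014,0.003,0.055],"yaw":0.03},
  {"offset":[-0.019,0.006,0.075],"yaw":0.041},
  {"offset":[-0.024,0.009,0.095],"yaw":0.052},
  {"offset":[-0.029,0.012,0.115],"yaw":0.063},
  {"offset":[-0.034,0.015,0.135],"yaw":0.074},
  {"offset":[-0.039,0.018,0.155],"yaw":0.085},
  {"offset":[-0.044,0.02,0.175],"yaw":0.096},
  {"offset":[-0.049,0.022,0.192],"yaw":0.105},
  {"offset":[-0.0515,0.024,0.2025],"yaw":0.11},
  {"offset":[-0.0515,0.024,0.2025],"yaw":0.11},
])

```text
time_s: 12.45
eef_pos: [425.5, 259.6, 298.5]
ee_rot: [-0.706, 0.706, 0.033, -0.038]
force: [-0.6, 0.7, -1.1]
grip_width: 0.204
```

Run:
```python
from h import *
from rig import ctrl
ctrl.capture("top");T=cap("top");S=cap("side")
rows([((426.8,258.4,120),.0987,8)])
s,p,M=tool()
o=p+[-.8,0,3.1]; X=-M[:,2]; Z=-M[:,1]
for n,d in (("r_t",T),("r_s",S)):
    im=d["img"][:,:,::-1].copy()
    for a,c in ((-100,12),(100,12),(200,0),(212,-50)):
        u,v=proj(d,o+a*X+c*Z)[0];cv2.circle(im,(int(u+.5),int(v+.5)),1,(0,0,255),-1)
    cv2.imwrite(f"pics/{n}.png",im)
```

```text
t 12.6 tcp [426.9 257.8 299.4] head 0.0985 j [0.31 0.22 1.48 0.   1.44 0.21] F [-0.2 -0.1 -2.1] w 0.198
[{"offset":[0.0001,0.0224,0.0001],"yaw":-0.000},{"offset":[0.0002,0.0448,0.0002],"yaw":-0.000},{"offset":[0.0003,0.0673,0.0003],"yaw":-0.000},{"offset":[0.0003,0.0897,0.0003],"yaw":-0.000},{"offset":[0.0004,0.1121,0.0004],"yaw":-0.000},{"offset":[0.0005,0.1345,0.0005],"yaw":-0.000},{"offset":[0.0006,0.1569,0.0006],"yaw":-0.000},{"offset":[0.0007,0.1794,0.0007],"yaw":-0.000}]
```

View pics/r_t.png

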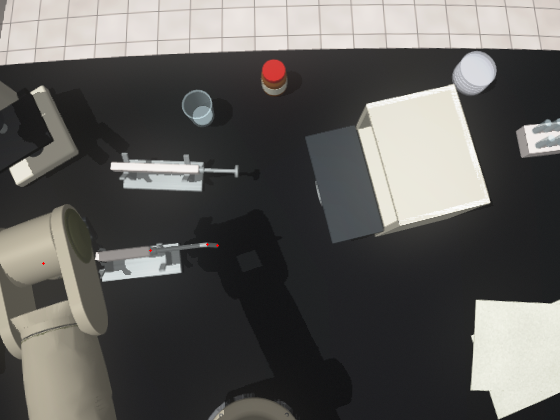

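View pics/r_s.png

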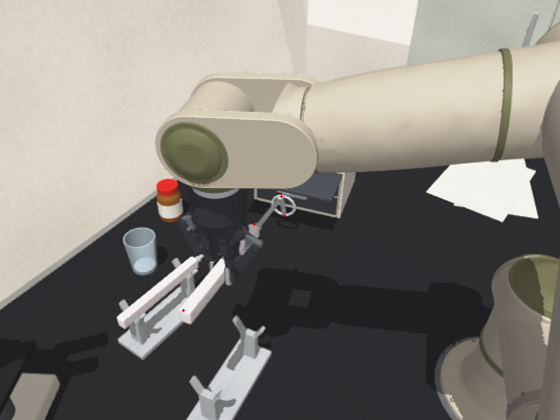

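jog_arm([
  {"offset":[0,0.012,0],"yaw":0},
  {"offset":[0,0.03,0],"yaw":0},
  {"offset":[0,0.05,0],"yaw":0},
  {"offset":[0,0.075,0],"yaw":0},
  {"offset":[0,0.1,0],"yaw":0},
  {"offset":[0,0.125,0],"yaw":0},
  {"offset":[0,0.148,0],"yaw":0},
  {"offset":[0,0.165,0],"yaw":0},
  {"offset":[0,0.174,0],"yaw":0},
  {"offset":[0,0.174,0],"yaw":0},
  {"offset":[0,0.174,0],"yaw":0},
])

```text
time_s: 13.52
eef_pos: [426.8, 257.3, 125.8]
ee_rot: [-0.706, 0.706, 0.033, -0.036]
force: [-0.7, 0.6, -0.7]
grip_width: 0.202
```

Run:
```python
from h import *
from rig import ctrl
T=cap("top");S=cap("side")
rows([((426.8,258.4,86.9),.0987,6)])
c=[609.2,-351.35];C=R.from_euler('z',-1.362).as_matrix()
for n,d in (("h_t",T),("h_s",S)):
    im=d["img"][:,:,::-1].copy()
    for t,col in ((1.57,(0,0,255)),(1.4,(0,255,0))):
      for P in ([-94-(50*np.cos(t)+105*np.sin(t)),0,140+105*np.cos(t)-50*np.sin(t)],[-94-110*np.sin(t),115,140+110*np.cos(t)],[-94-110*np.sin(t),-115,140+110*np.cos(t)]):
        u,v=proj(d,C@P+[*c,0])[0];cv2.circle(im,(int(u+.5),int(v+.5)),1,col,-1)
    b=(280,80,500,250) if n=="h_t" else (190,150,400,290)
    cv2.imwrite(f"pics/{n}.png",cv2.resize(im[b[1]:b[3],b[0]:b[2]],None,fx=3.5,fy=3.5))
```

```text
t 13.62 tcp [427.  257.7 126.5] head 0.0983 j [0.31 0.39 1.73 0.   1.02 0.21] F [-1.1  0.8 -1. ] w 0.2
[{"offset":[-0.0000,0.0066,0.0001],"yaw":-0.000},{"offset":[-0.0000,0.0132,0.0002],"yaw":-0.000},{"offset":[-0.0000,0.0198,0.0004],"yaw":-0.000},{"offset":[-0.0000,0.0264,0.0005],"yaw":-0.000},{"offset":[-0.0000,0.0330,0.0006],"yaw":-0.000},{"offset":[-0.0000,0.0396,0.0007],"yaw":-0.000}]
```

View pics/h_t.png

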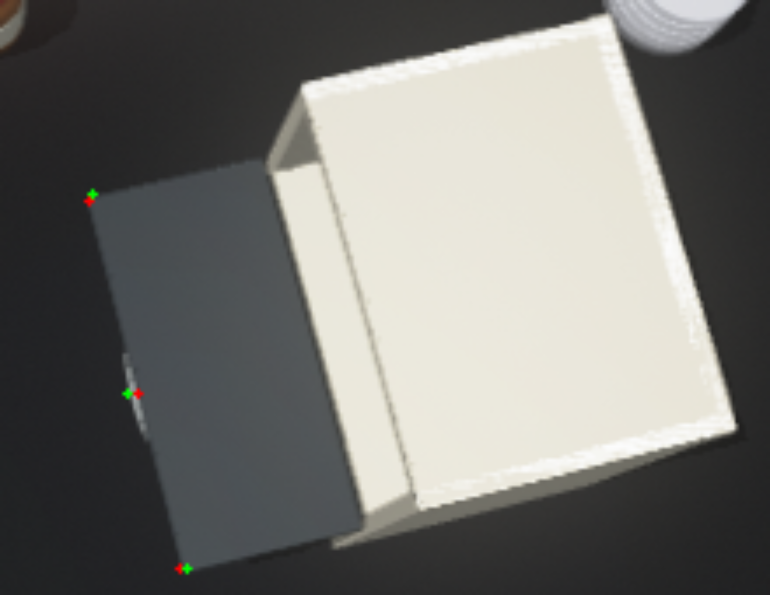

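View pics/h_s.png

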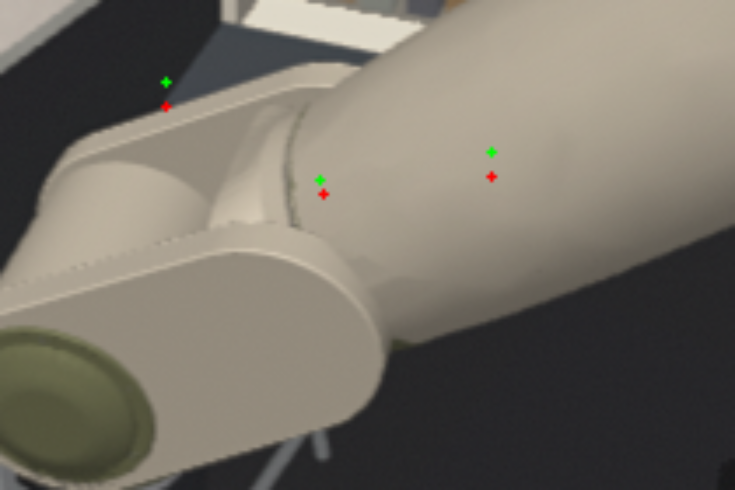

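jog_arm([
  {"offset":[0,0.008,0],"yaw":0},
  {"offset":[0,0.016,0],"yaw":0},
  {"offset":[0,0.024,0],"yaw":0},
  {"offset":[0,0.029,0.001],"yaw":0},
  {"offset":[0,0.033,0.001],"yaw":0},
  {"offset":[0,0.036,0.001],"yaw":0},
  {"offset":[0,0.038,0.001],"yaw":0},
  {"offset":[0,0.039,0.001],"yaw":0},
  {"offset":[0,0.039,0.001],"yaw":0},
  {"offset":[0,0.039,0.001],"yaw":0},
])

```text
time_s: 14.45
eef_pos: [426.9, 258.7, 87.7]
ee_rot: [-0.706, 0.706, 0.034, -0.035]
force: [-0.4, 0.1, -1.1]
grip_width: 0.203
```

Run:
```python
from h import *
W=cap("wrist");cv2.imwrite("pics/w6.png",W["img"][:,:,::-1]);rows([((426.8,258.4,86.9),.0987,1)])
```

```text
t 14.5 tcp [426.9 258.7  87.7] head 0.0983 j [0.31 0.45 1.76 0.   0.93 0.21] F [-0.1 -0.  -1.3] w 0.201
[{"offset":[-0.0001,0.0008,-0.0003],"yaw":-0.000}]
```

View pics/w6.png

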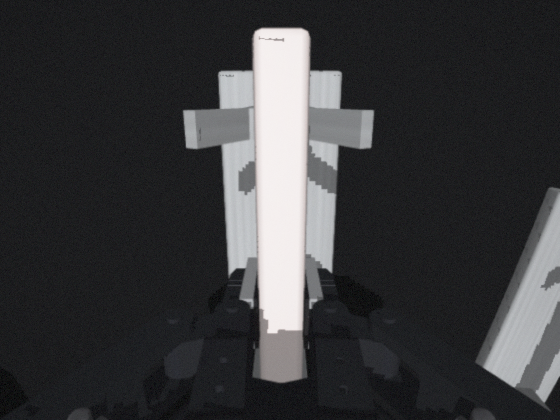

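jog_arm([
  {"offset":[0,0.001,0],"yaw":0},
  {"offset":[0,0.001,0],"yaw":0},
  {"offset":[0,0.001,0],"yaw":0},
])

```text
time_s: 14.75
eef_pos: [427.1, 258.7, 87.0]
ee_rot: [0.706, -0.706, -0.034, 0.035]
force: [-0.7, 0.2, 1.0]
grip_width: 0.202
```

jog_arm([
  {"offset":[0,0,0],"yaw":0},
  {"offset":[0,0,0],"yaw":0},
  {"offset":[0,0,0],"yaw":0},
  {"offset":[0,0,0],"yaw":0},
  {"offset":[0,0,0],"yaw":0},
  {"offset":[0,0,0],"yaw":0},
  {"offset":[0,0,0],"yaw":0},
  {"offset":[0,0,0],"yaw":0},
], fingers=0.085)

```text
time_s: 15.42
eef_pos: [427.1, 258.8, 87.0]
ee_rot: [0.706, -0.706, -0.034, 0.035]
force: [-0.1, -1.0, 0.7]
grip_width: 0.994
```

jog_arm([
  {"offset":[0,-0.01,0],"yaw":0},
  {"offset":[0,-0.03,0],"yaw":0},
  {"offset":[0,-0.06,0],"yaw":0},
  {"offset":[0,-0.09,0],"yaw":0},
  {"offset":[0,-0.12,0],"yaw":0},
  {"offset":[0,-0.15,0],"yaw":0},
  {"offset":[0,-0.18,0],"yaw":0},
  {"offset":[0,-0.21,0],"yaw":0},
  {"offset":[0,-0.24,0],"yaw":0},
  {"offset":[0,-0.25,0],"yaw":0},
  {"offset":[0,-0.25,0],"yaw":0},
])

```text
time_s: 16.33
eef_pos: [427.7, 258.9, 339.8]
ee_rot: [0.707, -0.706, -0.036, 0.033]
force: [0.0, 0.4, -0.3]
grip_width: 0.994
```

jog_arm([
  {"offset":[-0.005,0,-0.02],"yaw":0},
  {"offset":[-0.01,0,-0.05],"yaw":0},
  {"offset":[-0.02,0,-0.08],"yaw":0},
  {"offset":[-0.03,0,-0.11],"yaw":0},
  {"offset":[-0.04,0,-0.14],"yaw":0},
  {"offset":[-0.05,0,-0.17],"yaw":0},
  {"offset":[-0.05,0,-0.2],"yaw":0},
  {"offset":[-0.05,0,-0.23],"yaw":0},
  {"offset":[-0.05,0,-0.26],"yaw":0},
  {"offset":[-0.05,0,-0.28],"yaw":0},
  {"offset":[-0.05,0,-0.28],"yaw":0},
  {"offset":[-0.05,0,-0.28],"yaw":0},
])

```text
time_s: 17.33
eef_pos: [405.0, -25.1, 338.0]
ee_rot: [0.707, -0.705, -0.035, 0.033]
force: [0.1, 0.2, 1.3]
grip_width: 0.991
```

Run:
```python
from h import *
T=cap("top");S=cap("side");rows([((426.8,258.4,86.9),.0987,1)])
cv2.imwrite("pics/e_t.png",T["img"][:,:,::-1]);cv2.imwrite("pics/e_s.png",S["img"][:,:,::-1])
S0,T0=pickle.load(open("st.pkl","rb"))
for n,a,b,bx in (("top",T,T0,(75,225,255,295)),("top plain",T,T0,(100,150,245,195)),("side",S,S0,(180,270,300,420)),("side plain",S,S0,(115,230,230,335))):
    x0,y0,x1,y1=bx;d=np.abs(a["img"][y0:y1,x0:x1].astype(int)-b["img"][y0:y1,x0:x1]).max(2);print(n,d.mean(),(d>60).sum())
```

```text
t 17.43 tcp [405.1 -24.  338.6] head 0.0988 j [-0.35 -0.01  1.65  0.    1.51 -0.45] F [ 0.6 -0.6  0.1] w 0.997
[{"offset":[0.0486,0.2524,0.2784],"yaw":0.000}]
top 52.74666666666667 4285
top plain 3.9975478927203065 0
side 16.759944444444443 249
side plain 18.844968944099378 0
```

View pics/e_t.png

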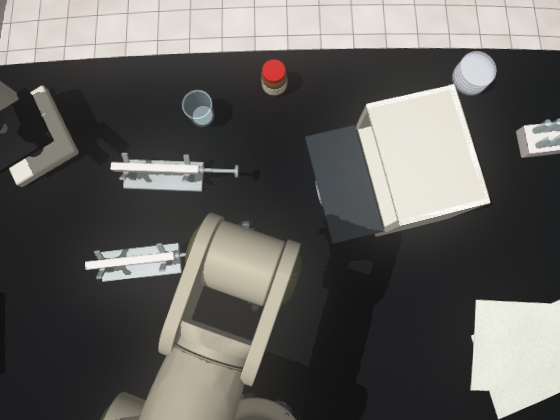

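View pics/e_s.png

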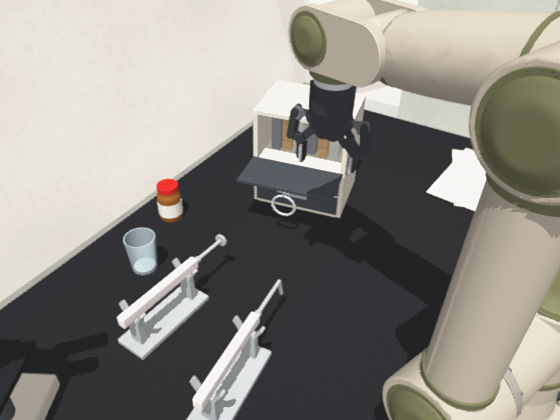

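Run:
```python
from h import *
S=cap("side");S0,T0=pickle.load(open("st.pkl","rb"))
im=np.hstack([cv2.resize(d["img"][270:420,180:300,::-1],None,fx=3.2,fy=3.2) for d in (S0,S)])
c=[609.2,-351.35];C=R.from_euler('z',-1.362).as_matrix();t=1.57
k=S["img"][:,:,::-1].copy()
for t,col in ((1.57,(0,0,255)),(1.45,(0,255,0))):
  for y in (115,-115):
    u,v=proj(S,C@[-94-110*np.sin(t),y,140+110*np.cos(t)]+[*c,0])[0];k[int(v+.5),int(u+.5)]=col
cv2.imwrite("pics/f1.png",im);cv2.imwrite("pics/f2.png",cv2.resize(k[80:225,230:375],None,fx=4,fy=4,interpolation=0))
```

```text
(no output)
```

View pics/f1.png

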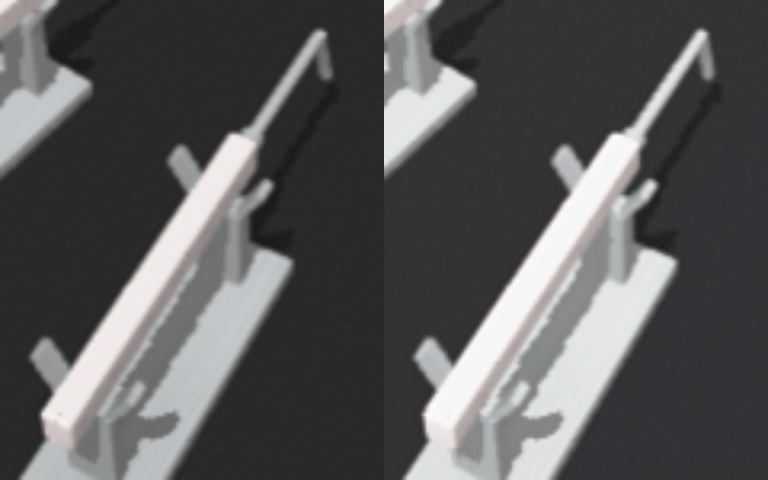

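View pics/f2.png

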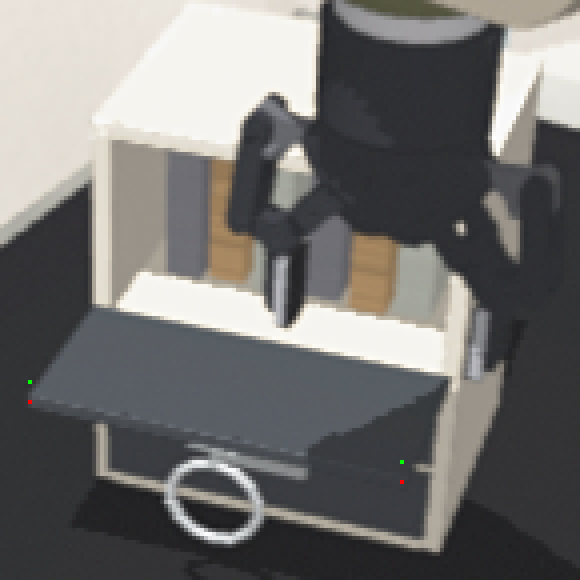

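The before and after crops show the pole in the same place. The hatch's lower-left corner sits on the mark for 1.57.

```bash
python3 -c "
from rig import ctrl
print(ctrl.finish_job())"
```

```text
the job is handed in; nothing more can be done
None
```

The job is handed in: the hatch is fully down and the hooked pole is back in its own rest, finished at about 17.5 s of the 54 s allowed.

- **Opening the hatch:** I gripped the hooked pole from above, lowered its prong into the eye and drew the hatch to about 0.85 rad. I aimed for 0.7, but it had already gone further by the time I looked. I then eased the hook back and lifted it free, and the hatch sank on its own.
- **Hatch check:** In the last side view, the visible outer corner of the hatch lies on the projected position for 1.57 rad. The other outer corner was in shadow there.
- **Pole check:** In the side view the pole lies as it did at the start. The gripper let go within about 1 mm of where it took hold. The arm hid the shaft and hook in the last top view, so only the handle was confirmed from above.
- **Image comparison:** The side-view crop of the hooked pole still had 249 clearly changed pixels. I put these down to brighter lighting, because the outlines match. The top-view crop was no use because the arm covered part of it.
- **Other limits:** The straight pole showed no clearly changed pixels in either view. Force readings never passed about 6 N, and I saw no contact between the arm or gripper and the cabinet.

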